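Lay the slide box down in its tray and stand the gate up

ROBOT

A 6-joint arm with a two-finger parallel gripper is mounted at the origin on a cart in front of the work surface, level with it; the furniture and walls round the work are solid. World frame = base frame: x ahead of the robot, y to its left, z up, the work surface at z = 0. Lengths are in m, angles in rad, forces in N, time in s.
With the tool pointing down it reaches from about 0.4 to 0.825 m from the base axis. Payload 7 kg.
Tool frame: the origin (TCP) lies at the very end of the fingers, on their centre line; the grasp point (between the pads) lies 19 mm behind it; z points along the fingers, y is the line along which they close (so a half turn about z gives the same grasp; the last joint's range is limited). The gripper opens to 88 mm and grips with 3 to 60 N. Pads are 19 mm wide; open, the fingers measure 130 mm over their backs; the gripper's body (78 mm by 193 mm) begins 47 mm behind the grasp point.
Start: joints at [-0.945, 0.359, 0.012, 0, -1.224, -0.288], TCP at [0.224, -0.637, 0.227] pointing down, gripper open.
Joint ranges: [-3.07, 3.07], [-1.43, 2.12], [-1.02, 1.25], [-3.03, 1.67], [-3.05, -0], [-3.03, 3.03]. Speed limits (rad/s): [2.39, 2.39, 3.01, 3.14, 3.14, 3.14].

INTERFACE

Orientations are given as [roll, pitch, yaw] about the fixed x, y, z axes, in that order (R = Rz(yaw) Ry(pitch) Rx(roll)).
In Python, from station import arm gives the robot as it stands. The module is installed in compiled form; this text tells all that it offers.
- The arm moves only by the shell command python3 -m crank 'ROWS' [FORCE]. ROWS is JSON, a list of rows, each an object of numbers: "dx", "dy", "dz": the shift along the world's x, y, z in m; "twist": the turn about the world's z in degrees; "grip": the opening, from -1 (shut) to 1 (fully open). A call has exactly 5 rows; each row is the pose to reach, as a shift and turn from the pose commanded when the call began; what a row does not reach only later rows make up. A row lasts 1/12 s, in which the tool goes at most 41.7 mm and 7.16 degrees, less where a joint would pass 70% of its speed; a pose out of reach is approached as far as the arm can. A call with a gripper value outside its range is refused whole. The fingers move at their own pace and stop on an object; FORCE is the grip in N (left out, the last holds). Time passes only in rows, so rows that repeat a pose let the fingers close, or fill a call up. It gives the time, the measured TCP pose, the force, the opening and the grip force at its end, in the units of the state.
- arm.get_state(): the state, without advancing time (a new reading comes with each control period).
- arm.grab_frame(name): name is "scene" or "top" or "wrist"; returns the picture (420x560x3 uint8, red, green, blue); there is no depth.
- arm.get_calibration(name): a dict with "fx", "fy", "cx", "cy" (pixels), "k1" (the pictures are not rectified: a ray, as slopes to the right and down, at radius r is drawn at 1 + k1 r^2 times it, then the intrinsics apply), "cam_to_world" (4x4, takes a point from camera to world coordinates); the wrist camera has in their place "tool_from_camera" (4x4, takes a point from camera to tool coordinates, whose origin is the TCP and whose axes are the flange's). Camera axes: x right, y down, z forward; pixel columns grow to the right and rows downward; lengths in m; the calibration is good to about 2 mm. A picture is of the moment at which its call begins: read the wrist's pose just before it. get_calibration takes no time and is no camera call.
- arm.job_done(): hands the job in; it is judged then, once.
The state is a dict: "t": time; "q": joint angles; "qd": joint speeds; "joint_efforts": joint torques, N m; "eef_pos": TCP position; "ee_rot": TCP orientation; "force": force on the tool from outside, world axes, zero at the start; "moment": the same for the moment, N m; "width": finger opening in m; "gripper_force": force on a finger pad.
Only numpy, scipy, OpenCV 4.12 (cv2) and the standard library are available. Lean on these libraries where they do the work, as an engineer would, in place of code of your own. Each camera call takes 0.05 s, during which the arm holds its last target. There are 200 camera calls.

TASK

One box of glass slides stands on end in its narrow tray. Without pinching or lifting it, tip it over with the fingertips so that it lies flat in the tray, pointing towards the tray's end stop, and push it gently along until it is fully home against the stop. Then push the tray's leaning steel gate up until it stands upright, like the one on the neighbouring tray, and leave everything else where it is.

Things in the scene. Friction and masses are not known exactly. Their poses are not given: they have to be found in the camera images.
- tray: Grey fixed tray in which the box stands: a lane 188 x 50 mm. Origin under its centre, on the worktop; x runs along the lane from the gate (robot's end) to the end stop, y left, z up. Floor top at z = 5 mm; side rims 14 mm high, 40 mm apart inside; end stop 33 mm high, inner face at x = +90 mm; hinge lugs 20 mm high at x = -87 mm. The like tray some 20 cm beside it is finished: leave it.
- box_center (a point): Centre of the slide box: blue, paler label side, 82 x 30 x 28 mm, 0.08 to 0.16 kg, loose. It starts on end in the tray: centre 46 mm, top 87 mm above the worktop, at the tray's x = -45 to -33 mm, 28 mm thick along x. Its own y is its long axis, its own z its label side (towards the gate at the start). Tipped towards the stop it lies label up, centre at 19 mm; home, its centre is at x = +49 mm.
- gate (a joint): Steel gate at the tray's near end, hinged along the tray's y at x = -89 mm, 11 mm above the worktop. 0 = upright (a firm stop); it grows as the gate leans outwards, away from the tray's middle, starting at 0.4 to 0.6 rad. The hinge is stiff (0.02 N m, about 1 N at its top edge) and stays where it is left.
- gate_top (a point): Middle of the gate's rounded top edge (6 mm thick, 36 mm wide), 37 mm above its hinge axis: 48 mm above the worktop when upright. Push it from outside the tray, along the tray's +x.
- box_2: A like slide box already lying home in the other tray; origin at the centre of its underside. Leave it.
- brown_bottle: Small brown bottle, 34 mm across, 75 high, standing between the trays; origin at its foot. Leave it.
- white_bottle: Small white bottle, 42 mm across, 90 high, standing to the right of the trays; origin at its foot. Leave it.
- marker: Black and white marker, 13 x 141 x 14, lying towards the front on the right; origin under its middle. Leave it.
- box: The same slide box; this origin is the centre of its label-less underside, 14 mm from its centre along its own -z; axes as for its centre.
There are look-alikes about, which are no part of the job. What is shaped like the box but orange is not meant. Leave any yellow look-alike of the tray alone.

How it is judged:
By the outcome, as a careful person would: the job done as asked, in the order asked, and still so for the second after the job is handed in, with the robot touching nothing.
It also fails if it takes over 46 s, if anything falls off the work surface, if the arm or the gripper's body presses on something with over 40 N, if the wrist force passes 120 N, or if a joint passes its speed limit or range.

## Working session

There is one attempt and no reset: what is moved stays moved. The work goes in short steps, Python scripts to look and compute and a shell command to move; the robot and the scene stay as the last step left them, time stands still between calls to the robot, and variables do not carry over. Pictures are saved under pics/ and viewed, at most 13 in all, crops included, and the job is handed in when it is done.

```bash
mkdir -p pics; python3 - <<'E'
from station import arm
import cv2
for n in("scene","top"):
    f=arm.grab_frame(n); cv2.imwrite(f"pics/{n}0.png",f[:,:,::-1])
    c=arm.get_calibration(n); print(n,c)
s=arm.get_state(); print(s)
E
```

```text
scene {'fx': 418.97950434126363, 'fy': 418.97950434126363, 'cx': 264.882503697235, 'cy': 210.12912385295277, 'k1': 0.040870336422022174, 'cam_to_world': array([[ 0.68988706, -0.44248634,  0.57294125, -0.04871524],
       [-0.72383354, -0.43365586,  0.5366634 , -0.66229089],
       [ 0.01099311, -0.78495123, -0.61946002,  0.70644792],
       [ 0.        ,  0.        ,  0.        ,  1.        ]])}
top {'fx': 408.7106682281854, 'fy': 408.7106682281854, 'cx': 274.41164410563124, 'cy': 206.37964010576624, 'k1': -0.03139054192993954, 'cam_to_world': array([[-0.01369325, -0.98273821,  0.18449417,  0.34435417],
       [-0.99988188,  0.01216977, -0.00938748, -0.09565909],
       [ 0.00698018, -0.18460092, -0.98278877,  1.1643498 ],
       [ 0.        ,  0.        ,  0.        ,  1.        ]])}
{'t': 0.1, 'q': array([-9.44914856e-01,  3.59329314e-01,  1.11236632e-02, -3.10764765e-04,
       -1.22408822e+00, -2.88086136e-01]), 'qd': array([ 0.0008261 , -0.00158473,  0.00174675,  0.00055666, -0.00262077,
       -0.00028205]), 'joint_efforts': array([-7.41786589e-04, -5.84165204e+01,  2.93756765e+01,  7.01547503e+00,
        1.02068853e-02, -7.44556382e-05]), 'eef_pos': array([ 0.22351483, -0.63644396,  0.22569521]), 'ee_rot': array([ 3.14007382e+00, -1.45405580e-04, -2.80390303e+00]), 'force': array([-0.07968315, -0.27126533,  0.10593268]), 'moment': array([ 0.01546791, -0.0138811 ,  0.0231291 ]), 'gripper_force': 0.0, 'width': 0.08725427038254649}
```

View pics/scene0.png

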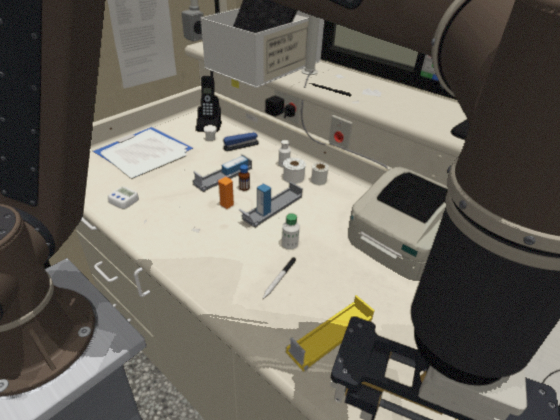

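View pics/top0.png

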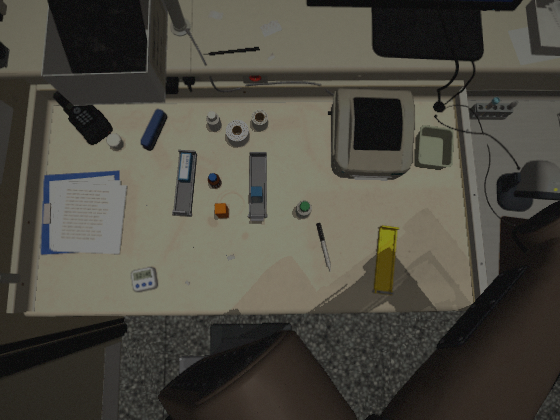

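Candidates for the box are the blue box on end at scene (264,197) / top (257,193), the orange one at scene (226,193) / top (221,211), and the one already lying in the other tray at scene (237,165) / top (185,165). For the tray, they are the grey one at top (258,185), the finished one at (185,183) and the yellow one at (386,260). I choose the blue box on end in the grey tray at top (258,185), and check it in one crop.

```bash
cat >h.py <<'E'
import numpy as np,cv2
from station import arm
def ray(n,uv,tcp=None):
    c=arm.get_calibration(n); d=np.array([(uv[0]-c['cx'])/c['fx'],(uv[1]-c['cy'])/c['fy']])
    s=d.copy()
    for _ in range(20): s=d/(1+c['k1']*(s@s))
    T=c['cam_to_world'] if tcp is None else tcp@c['tool_from_camera']
    return T[:3,3],T[:3,:3]@np.r_[s,1]
def onz(n,uv,z,tcp=None):
    o,d=ray(n,uv,tcp); return o+d*(z-o[2])/d[2]
def pose(s):
    from scipy.spatial.transform import Rotation as R
    T=np.eye(4);T[:3,:3]=R.from_euler('xyz',s['ee_rot']).as_matrix();T[:3,3]=s['eef_pos'];return T
E
python3 - <<'E'
from h import *
a=cv2.imread('pics/scene0.png')[150:250,180:320]; b=cv2.imread('pics/top0.png')[140:230,160:320]
a=cv2.resize(a,None,fx=4,fy=4,interpolation=cv2.INTER_CUBIC)[:, :400] if 0 else cv2.resize(a[20:90,50:140],(450,350),interpolation=cv2.INTER_CUBIC)
b=cv2.resize(b[:,75:125],(300,540),interpolation=cv2.INTER_CUBIC)
o=np.zeros((540,750,3),np.uint8);o[:350,:450]=a;o[:,450:]=b;cv2.imwrite('pics/crop.png',o)
for p,z in(((249.5,153),.033),((266,153),.033),((249,217),.014),((267,217),.014),((257,190),.087)):print(p,onz('top',p,z).round(4))
E
```

```text
(249.5, 153) [ 0.7145 -0.0367  0.033 ]
(266, 153) [ 0.7139 -0.0843  0.033 ]
(249, 217) [ 0.5304 -0.0338  0.014 ]
(267, 217) [ 0.5298 -0.0851  0.014 ]
(257, 190) [ 0.5922 -0.0595  0.087 ]
```

View pics/crop.png

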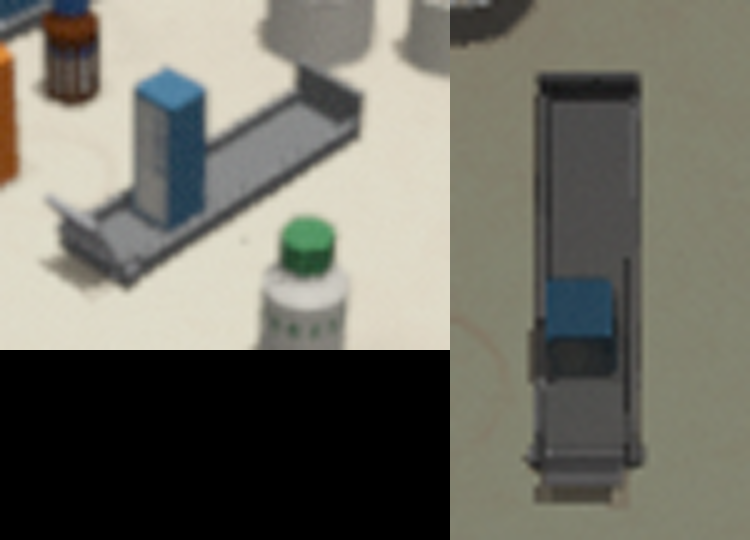

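The crop confirms it: blue box on end, label towards the leaning gate, in the grey tray. The tray lies along world x, centred near (0.622, -0.060). Moving over with the fingers shut and their closing line along the lane.

```bash
for i in 1; do
python3 -m crank '[{"dx":0.016,"dy":0.029,"twist":3.5,"grip":-1},{"dx":0.032,"dy":0.058,"twist":7,"grip":-1},{"dx":0.048,"dy":0.087,"twist":10.5,"grip":-1},{"dx":0.064,"dy":0.116,"twist":14,"grip":-1},{"dx":0.08,"dy":0.144,"twist":17.6,"grip":-1}]' 10 >/dev/null
python3 -m crank '[{"dx":0.016,"dy":0.029,"twist":3.5,"grip":-1},{"dx":0.032,"dy":0.058,"twist":7,"grip":-1},{"dx":0.048,"dy":0.087,"twist":10.5,"grip":-1},{"dx":0.064,"dy":0.116,"twist":14,"grip":-1},{"dx":0.08,"dy":0.144,"twist":17.6,"grip":-1}]' >/dev/null
python3 -m crank '[{"dx":0.016,"dy":0.029,"twist":3.5,"grip":-1},{"dx":0.032,"dy":0.058,"twist":7,"grip":-1},{"dx":0.048,"dy":0.087,"twist":10.5,"grip":-1},{"dx":0.064,"dy":0.116,"twist":14,"grip":-1},{"dx":0.08,"dy":0.144,"twist":17.6,"grip":-1}]' >/dev/null
python3 -m crank '[{"dx":0.016,"dy":0.029,"twist":3.5,"grip":-1},{"dx":0.032,"dy":0.058,"twist":7,"grip":-1},{"dx":0.048,"dy":0.087,"twist":10.5,"grip":-1},{"dx":0.064,"dy":0.116,"twist":14,"grip":-1},{"dx":0.08,"dy":0.144,"twist":17.6,"grip":-1}]' >/dev/null
python3 -m crank '[{"dx":0,"grip":-1},{"dx":0,"grip":-1},{"dx":0,"grip":-1},{"dx":0,"grip":-1},{"dx":0,"grip":-1}]'; done
python3 - <<'E'
from h import *
print(arm.get_state()['q'].round(3),arm.get_calibration('wrist'))
cv2.imwrite('pics/w1.png',arm.grab_frame('wrist')[:,:,::-1])
t=arm.grab_frame('top');cv2.imwrite('pics/t1.png',t[:,:,::-1])
E
```

```text
[-0.945  0.359  0.011 -0.    -1.224 -0.288] {'fx': 363.5831382437786, 'fy': 363.5831382437786, 'cx': 282.34899991181663, 'cy': 204.71656835924932, 'k1': -0.09459868174913962, 'tool_from_camera': array([[ 1.99168127e-04, -9.51851624e-01, -3.06559043e-01,
         8.28003101e-02],
       [ 9.99999972e-01,  2.28982938e-04, -6.12921407e-05,
        -5.49831943e-04],
       [ 1.28537814e-04, -3.06559023e-01,  9.51851642e-01,
        -1.58470895e-01],
       [ 0.00000000e+00,  0.00000000e+00,  0.00000000e+00,
         1.00000000e+00]])}invalid input at $[0]: expected keys dx, dy, dz, twist, grip
invalid input at $[0]: expected keys dx, dy, dz, twist, grip
invalid input at $[0]: expected keys dx, dy, dz, twist, grip
invalid input at $[0]: expected keys dx, dy, dz, twist, grip
invalid input at $[0]: expected keys dx, dy, dz, twist, grip
```

View pics/w1.png

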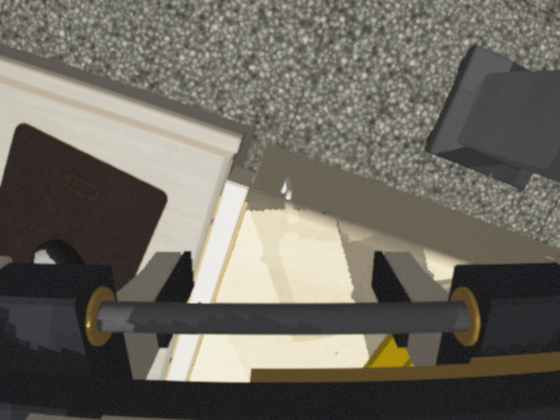

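The picture shows only the start pose, because the rows were refused: every row needs all five keys.

```bash

python3 -m crank '[{"dx":0.016,"dy":0.029,"dz":0,"twist":3.5,"grip":-1},{"dx":0.032,"dy":0.058,"dz":0,"twist":7,"grip":-1},{"dx":0.048,"dy":0.087,"dz":0,"twist":10.5,"grip":-1},{"dx":0.064,"dy":0.116,"dz":0,"twist":14,"grip":-1},{"dx":0.08,"dy":0.144,"dz":0,"twist":17.6,"grip":-1}]' 10 
python3 -m crank '[{"dx":0.016,"dy":0.029,"dz":0,"twist":3.5,"grip":-1},{"dx":0.032,"dy":0.058,"dz":0,"twist":7,"grip":-1},{"dx":0.048,"dy":0.087,"dz":0,"twist":10.5,"grip":-1},{"dx":0.064,"dy":0.116,"dz":0,"twist":14,"grip":-1},{"dx":0.08,"dy":0.144,"dz":0,"twist":17.6,"grip":-1}]' >/dev/null
python3 -m crank '[{"dx":0.016,"dy":0.029,"dz":0,"twist":3.5,"grip":-1},{"dx":0.032,"dy":0.058,"dz":0,"twist":7,"grip":-1},{"dx":0.048,"dy":0.087,"dz":0,"twist":10.5,"grip":-1},{"dx":0.064,"dy":0.116,"dz":0,"twist":14,"grip":-1},{"dx":0.08,"dy":0.144,"dz":0,"twist":17.6,"grip":-1}]' >/dev/null
python3 -m crank '[{"dx":0.016,"dy":0.029,"dz":0,"twist":3.5,"grip":-1},{"dx":0.032,"dy":0.058,"dz":0,"twist":7,"grip":-1},{"dx":0.048,"dy":0.087,"dz":0,"twist":10.5,"grip":-1},{"dx":0.064,"dy":0.116,"dz":0,"twist":14,"grip":-1},{"dx":0.08,"dy":0.144,"dz":0,"twist":17.6,"grip":-1}]' >/dev/null
python3 -m crank '[{"dx":0,"dy":0,"dz":0,"twist":0,"grip":-1},{"dx":0,"dy":0,"dz":0,"twist":0,"grip":-1},{"dx":0,"dy":0,"dz":0,"twist":0,"grip":-1},{"dx":0,"dy":0,"dz":0,"twist":0,"grip":-1},{"dx":0,"dy":0,"dz":0,"twist":0,"grip":-1}]'
python3 - <<'E'
from h import *
print(arm.get_state()['q'].round(3))
cv2.imwrite('pics/w2.png',arm.grab_frame('wrist')[:,:,::-1])
E
```

```text
t: 0.62
eef_pos: [0.304, -0.4913, 0.2264]
ee_rot: [3.141, 0.0, -2.494]
force: [0.8, 0.1, 0.1]
width: 0.0595
gripper_force: 0.0
t: 2.28
eef_pos: [0.5432, -0.0616, 0.2267]
ee_rot: [-3.142, 0.0, -1.576]
force: [-0.3, -0.1, -0.4]
width: 0.0005
gripper_force: 0.0
[ 0.245  0.148 -0.272 -0.    -1.151 -0.251]
```

View pics/w2.png

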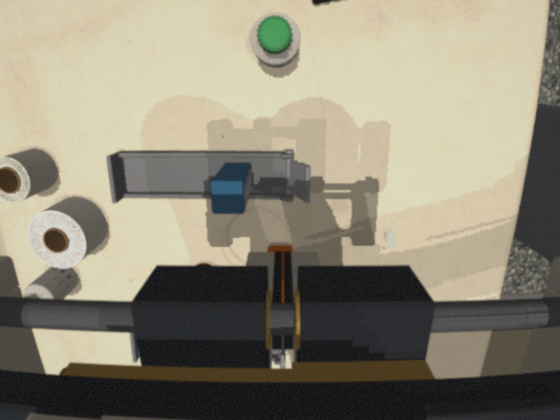

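```bash
python3 - <<'E'
from h import *
T=pose(arm.get_state()); im=cv2.imread('pics/w2.png')
hsv=cv2.cvtColor(im,cv2.COLOR_BGR2HSV); m=cv2.inRange(hsv,(95,110,95),(115,255,255));m[:140]=0;m[230:]=0
c=max(cv2.findContours(m,0,2)[0],key=cv2.contourArea); print(cv2.boundingRect(c),cv2.contourArea(c))
x,y,w,h=cv2.boundingRect(c)
for p in((x,y),(x+w,y),(x+w,y+h),(x,y+h)): print('boxtop',p,onz('wrist',p,.087,T).round(4))
for p,z in(((110,152),.033),((113,202),.033),((120,152),.014),((292,151),.02),((294,199),.014),((309,168),.043),((309,183),.043)): print(p,onz('wrist',p,z,T).round(4))
cv2.imwrite('pics/w2c.png',cv2.resize(im[135:225,95:325],(800,313),interpolation=cv2.INTER_CUBIC))
E
```

```text
(211, 181, 32, 14) 372.5
boxtop (211, 181) [ 0.6046 -0.0709  0.087 ]
boxtop (243, 181) [ 0.5774 -0.0707  0.087 ]
boxtop (243, 195) [ 0.5779 -0.0583  0.087 ]
boxtop (211, 195) [ 0.6054 -0.0585  0.087 ]
(110, 152) [ 0.7155 -0.0881  0.033 ]
(113, 202) [ 0.7199 -0.036   0.033 ]
(120, 152) [ 0.7139 -0.0848  0.014 ]
(292, 151) [ 0.5343 -0.0847  0.02  ]
(294, 199) [ 0.5319 -0.0322  0.014 ]
(309, 168) [ 0.5185 -0.0721  0.043 ]
(309, 183) [ 0.5183 -0.0572  0.043 ]
```

View pics/w2c.png

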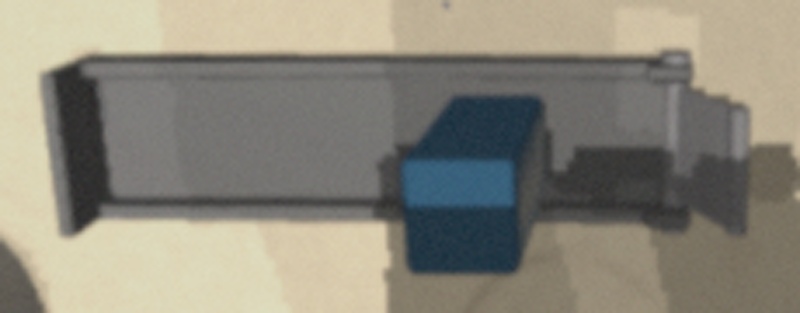

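Box top spans x 0.5775–0.605 at crop (405–515, 158–272), which gives a 28 mm thickness, as it must be. Its y is about -0.057, the lane's y about -0.059, and the gate top is near (0.518, -0.057). Lowering behind the box, above the gate, then nudging.

```bash

python3 -m crank '[{"dx":0,"dy":0.003,"dz":-0.03,"twist":0,"grip":-1},{"dx":0,"dy":0.003,"dz":-0.065,"twist":0,"grip":-1},{"dx":0,"dy":0.003,"dz":-0.1,"twist":0,"grip":-1},{"dx":0,"dy":0.003,"dz":-0.13,"twist":0,"grip":-1},{"dx":0,"dy":0.003,"dz":-0.153,"twist":0,"grip":-1}]'
python3 -m crank '[{"dx":0.003,"dy":0,"dz":0,"twist":0,"grip":-1},{"dx":0.006,"dy":0,"dz":0,"twist":0,"grip":-1},{"dx":0.009,"dy":0,"dz":0,"twist":0,"grip":-1},{"dx":0.012,"dy":0,"dz":0,"twist":0,"grip":-1},{"dx":0.015,"dy":0,"dz":0,"twist":0,"grip":-1}]'
python3 -m crank '[{"dx":0.003,"dy":0,"dz":0,"twist":0,"grip":-1},{"dx":0.006,"dy":0,"dz":0,"twist":0,"grip":-1},{"dx":0.009,"dy":0,"dz":0,"twist":0,"grip":-1},{"dx":0.012,"dy":0,"dz":0,"twist":0,"grip":-1},{"dx":0.015,"dy":0,"dz":0,"twist":0,"grip":-1}]'
python3 - <<'E'
from h import *
a=arm.grab_frame('scene')[:,:,::-1][140:260,170:330]; b=arm.grab_frame('wrist')[:,:,::-1]
o=np.zeros((420,800,3),np.uint8);o[:300,:400]=cv2.resize(a,(400,300),interpolation=cv2.INTER_CUBIC);o[:300,400:]=cv2.resize(b,(400,300));cv2.imwrite('pics/p3.png',o)
E
```

```text
t: 2.75
eef_pos: [0.5423, -0.0587, 0.0714]
ee_rot: [3.14, -0.0, -1.577]
force: [0.5, 0.1, 0.4]
width: 0.0008
gripper_force: 0.0
t: 3.17
eef_pos: [0.5602, -0.0577, 0.0754]
ee_rot: [-3.138, 0.001, -1.575]
force: [0.5, -0.4, 0.2]
width: 0.0008
gripper_force: 0.0
t: 3.58
eef_pos: [0.574, -0.0578, 0.0736]
ee_rot: [-3.142, 0.0, -1.575]
force: [0.2, -0.0, -0.1]
width: 0.0006
gripper_force: 0.1
```

View pics/p3.png

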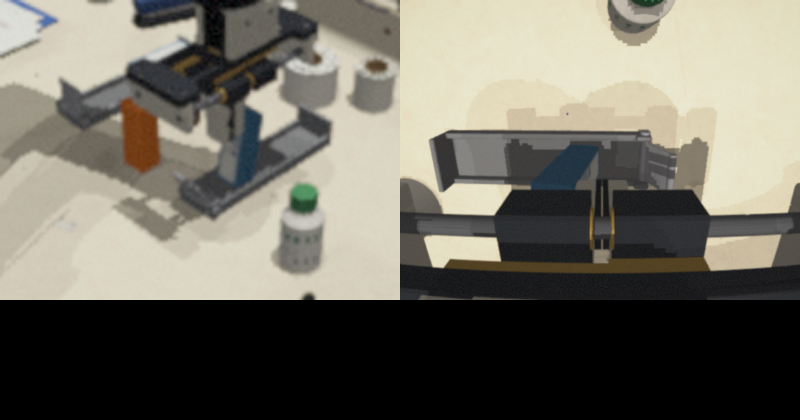

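The box is tipping towards the stop: in the left half it leans at (240,145). Its foot hasn't slid. Continuing gently.

```bash

python3 -m crank '[{"dx":0.002,"dy":0,"dz":0,"twist":0,"grip":-1},{"dx":0.004,"dy":0,"dz":0,"twist":0,"grip":-1},{"dx":0.006,"dy":0,"dz":0,"twist":0,"grip":-1},{"dx":0.008,"dy":0,"dz":0,"twist":0,"grip":-1},{"dx":0.01,"dy":0,"dz":0,"twist":0,"grip":-1}]'
python3 -m crank '[{"dx":0.002,"dy":0,"dz":0,"twist":0,"grip":-1},{"dx":0.004,"dy":0,"dz":0,"twist":0,"grip":-1},{"dx":0.006,"dy":0,"dz":0,"twist":0,"grip":-1},{"dx":0.008,"dy":0,"dz":0,"twist":0,"grip":-1},{"dx":0.01,"dy":0,"dz":0,"twist":0,"grip":-1}]'
python3 -m crank '[{"dx":0,"dy":0,"dz":0,"twist":0,"grip":-1},{"dx":0,"dy":0,"dz":0,"twist":0,"grip":-1},{"dx":0,"dy":0,"dz":0,"twist":0,"grip":-1},{"dx":0,"dy":0,"dz":0,"twist":0,"grip":-1},{"dx":0,"dy":0,"dz":0,"twist":0,"grip":-1}]'
python3 - <<'E'
from h import *
T=pose(arm.get_state())
a=arm.grab_frame('scene')[:,:,::-1][140:260,170:330]; b=arm.grab_frame('wrist')[:,:,::-1]
cv2.imwrite('pics/w4.png',b);np.save('T4.npy',T)
o=np.zeros((300,800,3),np.uint8);o[:300,:400]=cv2.resize(a,(400,300),interpolation=cv2.INTER_CUBIC);o[:300,400:]=cv2.resize(b,(400,300));cv2.imwrite('pics/p4.png',o)
E
```

```text
t: 4.1
eef_pos: [0.5839, -0.0578, 0.0736]
ee_rot: [-3.142, -0.0, -1.575]
force: [-0.4, -0.3, -0.5]
width: 0.0002
gripper_force: 0.0
t: 4.52
eef_pos: [0.5939, -0.0578, 0.0735]
ee_rot: [3.142, 0.0, -1.575]
force: [-0.1, -1.1, 0.1]
width: 0.0006
gripper_force: 0.0
t: 4.93
eef_pos: [0.5936, -0.0578, 0.0736]
ee_rot: [3.142, 0.0, -1.575]
force: [0.6, -0.0, 0.7]
width: 0.0001
gripper_force: 0.0
```

View pics/p4.png

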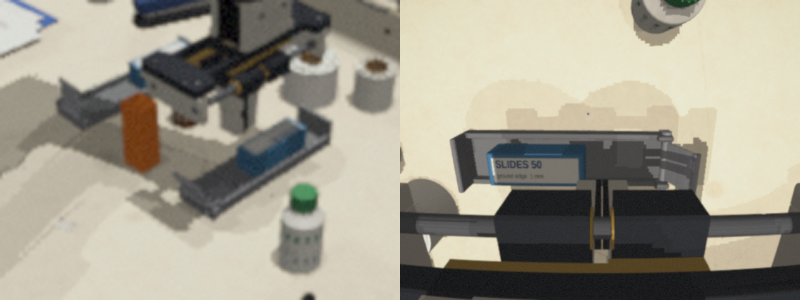

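The box lies flat, label up: its rear edge is at right-half (584,165), and there is still a gap to the stop at (465,165). Measuring the ends.

```bash
python3 - <<'E'
from h import *
T=np.load('T4.npy')
for p,z in(((258,208),.033),((258,235),.033),((123,215),.033),((123,245),.033),((77,190),.033),((88,262),.033),((370,188),.02),((419,235),.043)): print(p,onz('wrist',p,z,T).round(4))
E
```

```text
(258, 208) [ 0.6085 -0.0757  0.033 ]
(258, 235) [ 0.6089 -0.0589  0.033 ]
(123, 215) [ 0.6887 -0.0717  0.033 ]
(123, 245) [ 0.6916 -0.0523  0.033 ]
(77, 190) [ 0.7148 -0.0872  0.033 ]
(88, 262) [ 0.7163 -0.0405  0.033 ]
(370, 188) [ 0.5412 -0.0839  0.02  ]
(419, 235) [ 0.5166 -0.0624  0.043 ]
```

```bash

python3 -m crank '[{"dx":-0.014,"dy":0,"dz":0,"twist":0,"grip":-1},{"dx":-0.022,"dy":0,"dz":-0.012,"twist":0,"grip":-1},{"dx":-0.022,"dy":0,"dz":-0.032,"twist":0,"grip":-1},{"dx":-0.022,"dy":-0.001,"dz":-0.048,"twist":0,"grip":-1},{"dx":-0.022,"dy":-0.001,"dz":-0.056,"twist":0,"grip":-1}]'
python3 -m crank '[{"dx":0.002,"dy":0,"dz":0,"twist":0,"grip":-1},{"dx":0.005,"dy":0,"dz":0,"twist":0,"grip":-1},{"dx":0.008,"dy":0,"dz":0,"twist":0,"grip":-1},{"dx":0.011,"dy":0,"dz":0,"twist":0,"grip":-1},{"dx":0.014,"dy":0,"dz":0,"twist":0,"grip":-1}]'
python3 -m crank '[{"dx":0.003,"dy":0,"dz":0,"twist":0,"grip":-1},{"dx":0.006,"dy":0,"dz":0,"twist":0,"grip":-1},{"dx":0.009,"dy":0,"dz":0,"twist":0,"grip":-1},{"dx":0.012,"dy":0,"dz":0,"twist":0,"grip":-1},{"dx":0.015,"dy":0,"dz":0,"twist":0,"grip":-1}]'
python3 -m crank '[{"dx":0.001,"dy":0,"dz":0,"twist":0,"grip":-1},{"dx":0.002,"dy":0,"dz":0,"twist":0,"grip":-1},{"dx":0.003,"dy":0,"dz":0,"twist":0,"grip":-1},{"dx":0.003,"dy":0,"dz":0,"twist":0,"grip":-1},{"dx":0.003,"dy":0,"dz":0,"twist":0,"grip":-1}]'
```

```text
t: 5.45
eef_pos: [0.5705, -0.059, 0.016]
ee_rot: [3.14, -0.0, -1.575]
force: [-0.6, -0.1, -0.3]
width: 0.0009
gripper_force: 0.0
t: 5.87
eef_pos: [0.5867, -0.0587, 0.0184]
ee_rot: [-3.14, 0.0, -1.575]
force: [0.1, 0.3, 0.1]
width: 0.0004
gripper_force: 0.0
t: 6.28
eef_pos: [0.6007, -0.0589, 0.0175]
ee_rot: [3.141, -0.0, -1.575]
force: [-1.4, 0.2, 1.1]
width: 0.0005
gripper_force: 0.6
t: 6.7
eef_pos: [0.6038, -0.0588, 0.0176]
ee_rot: [-3.141, 0.0, -1.575]
force: [0.1, 0.4, 0.1]
width: 0.0002
gripper_force: 0.0
```

```bash

python3 -m crank '[{"dx":0.001,"dy":0,"dz":0,"twist":0,"grip":-1},{"dx":0.002,"dy":0,"dz":0,"twist":0,"grip":-1},{"dx":0.003,"dy":0,"dz":0,"twist":0,"grip":-1},{"dx":0.004,"dy":0,"dz":0,"twist":0,"grip":-1},{"dx":0.004,"dy":0,"dz":0,"twist":0,"grip":-1}]'
python3 -m crank '[{"dx":0.001,"dy":0,"dz":0,"twist":0,"grip":-1},{"dx":0.001,"dy":0,"dz":0,"twist":0,"grip":-1},{"dx":0.002,"dy":0,"dz":0,"twist":0,"grip":-1},{"dx":0.002,"dy":0,"dz":0,"twist":0,"grip":-1},{"dx":0.002,"dy":0,"dz":0,"twist":0,"grip":-1}]'
```

```text
t: 7.12
eef_pos: [0.6079, -0.0588, 0.0176]
ee_rot: [-3.141, -0.0, -1.575]
force: [0.3, -0.1, 0.0]
width: 0.0005
gripper_force: 0.1
t: 7.53
eef_pos: [0.6098, -0.0588, 0.0176]
ee_rot: [-3.141, 0.0, -1.575]
force: [0.2, 0.0, 0.4]
width: 0.0007
gripper_force: 0.1
```

```bash

python3 -m crank '[{"dx":0.001,"dy":0,"dz":0,"twist":0,"grip":-1},{"dx":0.001,"dy":0,"dz":0,"twist":0,"grip":-1},{"dx":0.002,"dy":0,"dz":0,"twist":0,"grip":-1},{"dx":0.002,"dy":0,"dz":0,"twist":0,"grip":-1},{"dx":0.002,"dy":0,"dz":0,"twist":0,"grip":-1}]'
python3 - <<'E'
from h import *
T=pose(arm.get_state());b=arm.grab_frame('wrist')[:,:,::-1];cv2.imwrite('pics/w5.png',b);np.save('T5.npy',T)
cv2.imwrite('pics/w5c.png',cv2.resize(b[170:290,60:330],(800,356),interpolation=cv2.INTER_CUBIC))
E
```

```text
t: 7.95
eef_pos: [0.6119, -0.0588, 0.0176]
ee_rot: [-3.141, -0.0, -1.575]
force: [0.4, 0.6, 0.5]
width: 0.0005
gripper_force: 0.1
```

View pics/w5c.png

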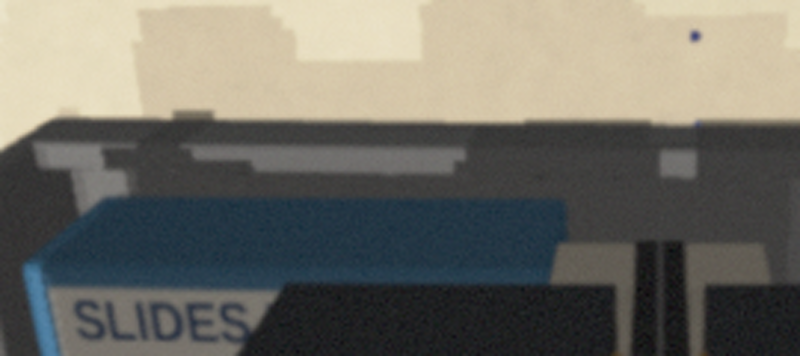

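The box's front lower corner at crop (105,200) is still a few mm short of the stop's foot at about (78,190). Continuing in 1 mm steps until there is contact.

```bash

python3 -m crank '[{"dx":0.001,"dy":0,"dz":0,"twist":0,"grip":-1},{"dx":0.001,"dy":0,"dz":0,"twist":0,"grip":-1},{"dx":0.002,"dy":0,"dz":0,"twist":0,"grip":-1},{"dx":0.002,"dy":0,"dz":0,"twist":0,"grip":-1},{"dx":0.003,"dy":0,"dz":0,"twist":0,"grip":-1}]'
python3 -m crank '[{"dx":0,"dy":0,"dz":0,"twist":0,"grip":-1},{"dx":0.001,"dy":0,"dz":0,"twist":0,"grip":-1},{"dx":0.001,"dy":0,"dz":0,"twist":0,"grip":-1},{"dx":0.002,"dy":0,"dz":0,"twist":0,"grip":-1},{"dx":0.002,"dy":0,"dz":0,"twist":0,"grip":-1}]'
```

```text
t: 8.42
eef_pos: [0.6145, -0.0588, 0.0175]
ee_rot: [3.141, -0.0, -1.575]
force: [-0.5, 0.0, 1.7]
width: 0.0006
gripper_force: 0.5
t: 8.83
eef_pos: [0.6169, -0.0588, 0.0176]
ee_rot: [-3.141, 0.0, -1.575]
force: [-0.1, -0.1, 0.2]
width: 0.0004
gripper_force: 0.2
```

```bash

python3 -m crank '[{"dx":0,"dy":0,"dz":0,"twist":0,"grip":-1},{"dx":0.001,"dy":0,"dz":0,"twist":0,"grip":-1},{"dx":0.001,"dy":0,"dz":0,"twist":0,"grip":-1},{"dx":0.002,"dy":0,"dz":0,"twist":0,"grip":-1},{"dx":0.002,"dy":0,"dz":0,"twist":0,"grip":-1}]'
python3 -m crank '[{"dx":0,"dy":0,"dz":0,"twist":0,"grip":-1},{"dx":0.001,"dy":0,"dz":0,"twist":0,"grip":-1},{"dx":0.001,"dy":0,"dz":0,"twist":0,"grip":-1},{"dx":0.002,"dy":0,"dz":0,"twist":0,"grip":-1},{"dx":0.002,"dy":0,"dz":0,"twist":0,"grip":-1}]'
```

```text
t: 9.25
eef_pos: [0.6177, -0.0589, 0.0174]
ee_rot: [3.14, -0.0, -1.575]
force: [-6.0, 1.2, 3.2]
width: 0.0003
gripper_force: 2.5
t: 9.67
eef_pos: [0.6177, -0.059, 0.0172]
ee_rot: [3.136, -0.0, -1.576]
force: [-11.9, 2.2, 9.6]
width: 0.0004
gripper_force: 5.7
```

The box is home: the tool stalled at x 0.6177 with the force rising to 12 N. That puts the gate upright when the TCP reaches 0.6177 − 0.100 = 0.518. Backing off, rising, and going outside the gate.

```bash

python3 -m crank '[{"dx":-0.01,"dy":0,"dz":0,"twist":0,"grip":-1},{"dx":-0.025,"dy":0,"dz":0,"twist":0,"grip":-1},{"dx":-0.035,"dy":0,"dz":0.02,"twist":0,"grip":-1},{"dx":-0.035,"dy":0,"dz":0.055,"twist":0,"grip":-1},{"dx":-0.035,"dy":0,"dz":0.085,"twist":0,"grip":-1}]'
python3 -m crank '[{"dx":-0.02,"dy":0,"dz":0,"twist":0,"grip":-1},{"dx":-0.045,"dy":0,"dz":0,"twist":0,"grip":-1},{"dx":-0.07,"dy":0,"dz":0,"twist":0,"grip":-1},{"dx":-0.095,"dy":0,"dz":0,"twist":0,"grip":-1},{"dx":-0.115,"dy":0.001,"dz":0,"twist":0,"grip":-1}]'
python3 - <<'E'
from h import *
T=pose(arm.get_state());b=arm.grab_frame('wrist')[:,:,::-1];a=arm.grab_frame('scene')[:,:,::-1][140:260,170:330];np.save('T6.npy',T)
o=np.zeros((300,800,3),np.uint8);o[:300,:400]=cv2.resize(a,(400,300),interpolation=cv2.INTER_CUBIC);o[:300,400:]=cv2.resize(b,(400,300));cv2.imwrite('pics/p6.png',o)
E
```

```text
t: 10.08
eef_pos: [0.5852, -0.0589, 0.1036]
ee_rot: [-3.142, -0.0, -1.575]
force: [1.4, 0.5, 0.6]
width: 0.0004
gripper_force: 0.0
t: 10.5
eef_pos: [0.4694, -0.0579, 0.1027]
ee_rot: [-3.14, 0.001, -1.575]
force: [-0.8, -0.3, 0.6]
width: 0.0001
gripper_force: 0.0
```

View pics/p6.png

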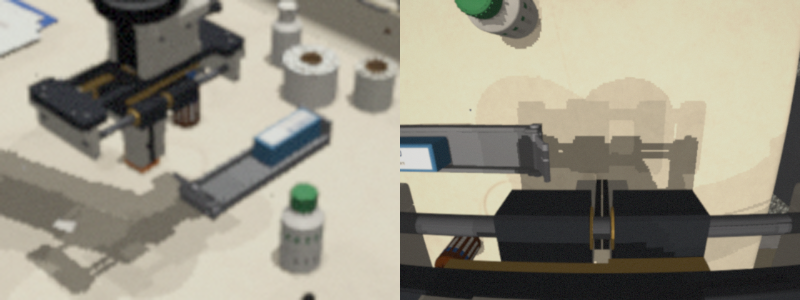

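```bash
python3 - <<'E'
from h import *
T=np.load('T6.npy')
for p,z in(((203,183),.02),((209,205),.043),((207,240),.043)): print(p,onz('wrist',p,z,T).round(4))
E
python3 -m crank '[{"dx":0,"dy":0,"dz":-0.02,"twist":0,"grip":-1},{"dx":0,"dy":0,"dz":-0.04,"twist":0,"grip":-1},{"dx":0,"dy":0,"dz":-0.055,"twist":0,"grip":-1},{"dx":0,"dy":0,"dz":-0.07,"twist":0,"grip":-1},{"dx":0,"dy":0,"dz":-0.075,"twist":0,"grip":-1}]'
```

```text
(203, 183) [ 0.5248 -0.08    0.02  ]
(209, 205) [ 0.5168 -0.0715  0.043 ]
(207, 240) [ 0.5198 -0.0475  0.043 ]
t: 11.02
eef_pos: [0.4706, -0.0579, 0.0259]
ee_rot: [3.141, -0.0, -1.575]
force: [0.0, -1.0, 1.2]
width: 0.0003
gripper_force: 0.0
```

```bash

python3 -m crank '[{"dx":0.004,"dy":0,"dz":0,"twist":0,"grip":-1},{"dx":0.008,"dy":0,"dz":0,"twist":0,"grip":-1},{"dx":0.012,"dy":0,"dz":0,"twist":0,"grip":-1},{"dx":0.016,"dy":0,"dz":0,"twist":0,"grip":-1},{"dx":0.02,"dy":0,"dz":0,"twist":0,"grip":-1}]'
python3 -m crank '[{"dx":0.004,"dy":0,"dz":0,"twist":0,"grip":-1},{"dx":0.008,"dy":0,"dz":0,"twist":0,"grip":-1},{"dx":0.012,"dy":0,"dz":0,"twist":0,"grip":-1},{"dx":0.015,"dy":0,"dz":0,"twist":0,"grip":-1},{"dx":0.018,"dy":0,"dz":0,"twist":0,"grip":-1}]'
python3 -m crank '[{"dx":0.001,"dy":0,"dz":0,"twist":0,"grip":-1},{"dx":0.002,"dy":0,"dz":0,"twist":0,"grip":-1},{"dx":0.003,"dy":0,"dz":0,"twist":0,"grip":-1},{"dx":0.004,"dy":0,"dz":0,"twist":0,"grip":-1},{"dx":0.005,"dy":0,"dz":0,"twist":0,"grip":-1}]'
```

```text
t: 11.43
eef_pos: [0.4919, -0.0577, 0.0283]
ee_rot: [-3.14, 0.0, -1.575]
force: [0.5, 0.4, -0.4]
width: 0.0004
gripper_force: 0.0
t: 11.85
eef_pos: [0.5087, -0.0579, 0.0275]
ee_rot: [3.141, -0.0, -1.575]
force: [-1.3, -1.1, 1.1]
width: 0.0006
gripper_force: 0.6
t: 12.27
eef_pos: [0.5137, -0.0578, 0.0276]
ee_rot: [-3.142, 0.0, -1.575]
force: [0.0, -1.0, 0.8]
width: 0.0006
gripper_force: 0.4
```

```bash

python3 -m crank '[{"dx":0.001,"dy":0,"dz":0,"twist":0,"grip":-1},{"dx":0.002,"dy":0,"dz":0,"twist":0,"grip":-1},{"dx":0.003,"dy":0,"dz":0,"twist":0,"grip":-1},{"dx":0.004,"dy":0,"dz":0,"twist":0,"grip":-1},{"dx":0.004,"dy":0,"dz":0,"twist":0,"grip":-1}]'
python3 -m crank '[{"dx":0,"dy":0,"dz":0,"twist":0,"grip":-1},{"dx":0.001,"dy":0,"dz":0,"twist":0,"grip":-1},{"dx":0.001,"dy":0,"dz":0,"twist":0,"grip":-1},{"dx":0.002,"dy":0,"dz":0,"twist":0,"grip":-1},{"dx":0.002,"dy":0,"dz":0,"twist":0,"grip":-1}]'
```

```text
t: 12.68
eef_pos: [0.5174, -0.0579, 0.0275]
ee_rot: [3.141, -0.0, -1.575]
force: [-2.7, 0.2, 1.9]
width: 0.0005
gripper_force: 1.3
t: 13.1
eef_pos: [0.5177, -0.058, 0.0274]
ee_rot: [3.138, -0.0, -1.576]
force: [-8.9, 2.2, 8.5]
width: 0.0009
gripper_force: 5.1
```

The gate is firm at x 0.5177, just as predicted. Backing off and taking a last look.

```bash

python3 -m crank '[{"dx":-0.01,"dy":0,"dz":0,"twist":0,"grip":-1},{"dx":-0.03,"dy":0,"dz":0,"twist":0,"grip":-1},{"dx":-0.05,"dy":0,"dz":0.01,"twist":0,"grip":-1},{"dx":-0.05,"dy":0,"dz":0.04,"twist":0,"grip":-1},{"dx":-0.05,"dy":0,"dz":0.08,"twist":0,"grip":-1}]'
python3 -m crank '[{"dx":0,"dy":0,"dz":0.03,"twist":0,"grip":-1},{"dx":0,"dy":0,"dz":0.06,"twist":0,"grip":-1},{"dx":0,"dy":0,"dz":0.09,"twist":0,"grip":-1},{"dx":0,"dy":0,"dz":0.1,"twist":0,"grip":-1},{"dx":0,"dy":0,"dz":0.1,"twist":0,"grip":-1}]'
python3 - <<'E'
from h import *
b=arm.grab_frame('wrist')[:,:,::-1];a=arm.grab_frame('scene')[:,:,::-1][140:260,170:330]
o=np.zeros((300,800,3),np.uint8);o[:300,:400]=cv2.resize(a,(400,300),interpolation=cv2.INTER_CUBIC);o[:300,400:]=cv2.resize(b[100:220,0:300],(400,300)[:2],interpolation=cv2.INTER_CUBIC);cv2.imwrite('pics/p7.png',o)
E
```

```text
t: 13.52
eef_pos: [0.4666, -0.0583, 0.1062]
ee_rot: [3.136, -0.001, -1.575]
force: [2.4, 0.4, 0.4]
width: 0.0007
gripper_force: 0.0
t: 13.93
eef_pos: [0.4716, -0.0575, 0.2109]
ee_rot: [-3.134, 0.001, -1.575]
force: [1.5, -0.1, -0.4]
width: 0.0003
gripper_force: 0.0
```

View pics/p7.png

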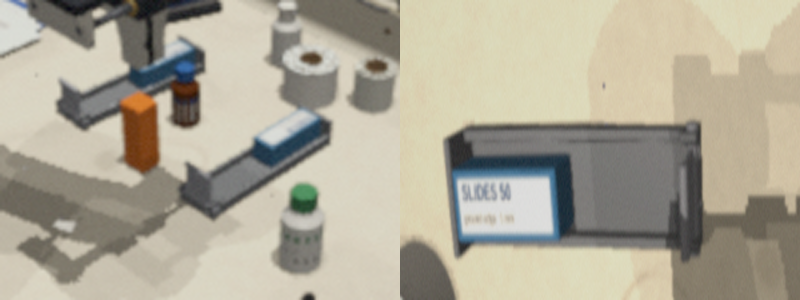

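The box lies label up against the stop (right half, 455–570). The gate stands upright at left (200,180), like its neighbour at (70,95), and the orange box and bottles are where they were.

```bash
python3 -c "
from station import arm
print(arm.job_done())"
```

```text
the job is handed in; nothing more can be done
None
```

The slide box was tipped flat, label up, and pushed home against the stop; the gate was then pushed upright, nothing else in the last pictures had moved, and the job was handed in at about 14 s.

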